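# Clamp the guard plate and hold a strip through its window on the probe

## Task

Crank the clamp handle of the end-grain tester clockwise (seen from above) until it comes tight and the jaw presses the yellow guard plate firmly down. Then take the wooden strip that stands on end, pass it upright down through the window in the plate and press the sprung brass probe below clearly down with its end (about 8 mm). Finish while still gripping the strip and keeping it pressed there, and leave the mug, the wax tin and the tape measure alone.

Things in the scene. Friction and masses are not known exactly. Their poses are not given: they have to be found in the camera images.
- screw_axis (a point): Point on the vertical axis of the clamp screw, 180 mm above the table, level with the middle of the crank's grip. It is a point of the fixed tester (grey base 170 x 270 x 12 mm, two aluminium rails, blue clamp frame up to 128 mm high with its post on the tester's +x side); axes: z up, y along the tester from the probe towards the clamp, x away from the robot. The screw lies 150 mm in +y from the probe.
- grip_mid (a point): Middle of the black upright crank grip, 20 mm across and 46 mm tall (157 to 203 mm above the table), 45 mm from the screw's axis; the grip turns freely on its pin, so it can be held tight and led round without turning the hand. The steel crank arm below it reaches up to 153 mm. The crank stays at this height as it turns.
- clamp_screw (a joint): Angle of the crank in rad: 0 with the crank along the tester's +x, growing as it turns clockwise from above; it starts between 0 and 0.8, the jaw meets the plate at about 4.0 and the stop is at 4.8. From 4.4 on the jaw presses firmly (12 to 24 N). Turning takes about 4 N at the grip; it stays where it is left.
- clamp_pad: Rubber-faced clamp jaw (44 x 36 x 11 mm), origin at the centre of its lower face, 78 mm above the table when the crank is at 0; it slides down 2 mm per rad of the crank; its mounting springs up when pressed.
- guard_plate: Loose yellow steel guard plate 110 x 226 x 8 mm, 0.5 kg, lying on the tester's rails; origin at the centre of its underside, 62 mm above the table; its y axis runs along its length towards the clamp, z up.
- window (a point): Centre of the window's upper edge (plate's top face, 70 mm above the table). The window goes right through the plate, 24 mm along the plate's x and 36 mm along its y, 2 mm larger all round than the strip's section. Axes as guard_plate.
- probe_top (a point): Centre of the top face of the sprung probe (a brass plate 34 x 44 mm) under the window: 35 mm above the table when up, 27 mm below the plate's underside.
- probe (a joint): How far the probe is pressed down, m: 0 up, 0.014 at its stop. Its spring pushes back with 2 N at first and 0.4 N more for each mm.
- strip: Hardwood strip 32 x 20 x 120 mm, 60 g, standing on end on the table. Origin on the middle of one of its 32 x 120 mm faces; its own y axis is its length and points up, x is its 32 mm width and z its 20 mm thickness.
- strip_mid (a point): Centre of the strip, 60 mm above the table at the start; axes as strip. It can be gripped across its 20 mm thickness near its upper end.
- strip_end (a point): Centre of the strip's lower end face; axes as strip.
- mug: White mug, 82 mm across, 94 mm tall, a bystander; origin at its underside.
- wax_tin: Round wax tin, 71 mm across, 25 mm tall, a bystander; origin at its underside.
- tape_measure: Yellow tape measure 35 x 87 x 64 mm, a bystander; origin at its underside.

How it is judged:
On the way, in this order (a step that is already met when the one before it is completed fails the run):
1. the clamp jaw presses the guard plate with more than 8 N (contact force between clamp_pad and guard_plate above 8 N), for 0.3 s.
2. the plate being clamped, the strip's lower end has passed through the window, 8 mm or more below the plate (horizontal distance between strip_end and window below 0.006 m and z of strip_end in the frame of guard_plate below -0.008 m and contact force between clamp_pad and guard_plate above 8 N), for 0.1 s.
At the end, for the whole second after the job is handed in: The jaw presses the plate with more than 8 N; the gripped strip (over 3 N) stands still and upright (0.12 rad) in the window, its lower end within 6 mm of the window's centre and over 8 mm below the plate, and presses the probe (over 2 N) more than 5 mm down (all of step 2 and value of joint probe above 0.005 m and contact force between strip and probe above 2 N and contact force between the fingers and strip above 3 N and angle between strip's own y axis and vertical below 0.12 rad and linear speed of strip below 0.02 m/s); the arm keeps its last pose, push and grip.
It fails at once if the mug is moved by more than 30 mm (distance of mug from where it was at the start of the episode above 0.03 m).
It fails at once if the wax tin is moved by more than 30 mm (distance of wax_tin from where it was at the start of the episode above 0.03 m).
It fails at once if the tape measure is moved by more than 30 mm (distance of tape_measure from where it was at the start of the episode above 0.03 m).
It fails at once if the fingers themselves press the probe (contact force between the fingers and probe above 1 N).
It also fails if it takes over 67 s, if anything falls off the work surface, if the arm or the gripper's body presses on something with over 40 N, if the wrist force passes 120 N, or if a joint passes its speed limit or range.

## Robot

A 6-joint arm with a two-finger parallel gripper is mounted at the origin on a cart in front of the work surface, level with it; the furniture and walls round the work are solid. World frame = base frame: x ahead of the robot, y to its left, z up, the work surface at z = 0. Lengths are in m, angles in rad, forces in N, time in s.
With the tool pointing down it reaches from about 0.35 to 0.875 m from the base axis. Payload 4.2 kg.
Tool frame: the origin (TCP) lies at the very end of the fingers, on their centre line; the grasp point (between the pads) lies arm.hold_point_z behind it (arm.hold_point_z is the distance from the TCP to the grasp point, in m); z points along the fingers, y is the line along which they close (so a half turn about z gives the same grasp; the last joint's range is limited). The gripper opens to 87 mm and grips with 3 to 60 N. Pads are 19 mm wide; open, the fingers measure 117 mm over their backs; the gripper's body (75 mm by 190 mm) begins 51 mm behind the grasp point.
Start: joints at [1.579, 0.385, 0.008, 0, -1.194, -0.259], TCP at [0.155, 0.605, 0.223] pointing down, gripper open.
Joint ranges: [-3.14, 3.14], [-1.21, 2.06], [-1.07, 1.41], [-3.16, 2.05], [-2.99, -0.16], [-3.1, 3.1]. Speed limits (rad/s): [2.79, 2.79, 3.14, 3.14, 3.14, 3.14].

## Interface

Orientations are given as [roll, pitch, yaw] about the fixed x, y, z axes, in that order (R = Rz(yaw) Ry(pitch) Rx(roll)).
In Python, from station import telemetry, camera, calibration, workorder, arm gives the robot as it stands. The module is installed in compiled form; this text tells all that it offers.
- The arm moves only by the tool jog_arm, never from a script. Its arguments are lists of equal length, an entry for each row: "dp": the shift along the world's x, y, z in m, a list of three; "twist": the turn about the world's z in rad. A call has 1 to 8 rows; each row is the pose to reach, as a shift and turn from the pose commanded when the call began; what a row does not reach only later rows make up. A row lasts 1/10 s, in which the tool goes at most 50 mm and 8.59 degrees, less where a joint would pass 70% of its speed; a pose out of reach is approached as far as the arm can. A call with a gripper value outside its range is refused whole. "hand" is the finger opening in m, from 0 to 0.087, set as the call begins (left out, the last holds). The fingers move at their own pace and stop on an object; "grip_force" is the grip in N (left out, the last holds). Time passes only in rows, so rows that repeat a pose let the fingers close. It gives the time, the measured TCP pose, the force, the opening and the grip force at its end, in the units of the state.
- telemetry.get_state(): the state, without advancing time (a new reading comes with each control period).
- camera(name): name is "scene" or "top" or "wrist"; returns the picture (420x560x3 uint8, blue, green, red); there is no depth.
- calibration(name): a dict with "intrinsics" (3x3 intrinsics, pixels), "R" (3x3) and "t" (3): a world point X has camera coordinates R X + t; the wrist camera has in their place "mount" (4x4, takes a point from camera to tool coordinates, whose origin is the TCP and whose axes are the flange's). Camera axes: x right, y down, z forward; pixel columns grow to the right and rows downward; lengths in m; the calibration is good to about 2 mm. A picture is of the moment at which its call begins: read the wrist's pose just before it. calibration takes no time and is no camera call.
- workorder.finish_job(): hands the job in; it is judged then, once.
The state is a dict: "t": time; "joints": joint angles; "qvel": joint speeds; "tau": joint torques, N m; "ee_pos": TCP position; "ee_rot": TCP orientation; "ft_force": force on the tool from outside, world axes, zero at the start; "moment": the same for the moment, N m; "finger_gap": finger opening in m; "grasp_force": force on a finger pad.
Only numpy, scipy, OpenCV 4.12 (cv2) and the standard library are available. Lean on these libraries where they do the work, as an engineer would, in place of code of your own. Each camera call takes 0.05 s, during which the arm holds its last target. There are 200 camera calls.

## Working session

There is one attempt and no reset: what is moved stays moved. The work goes in short steps, Python scripts to look and compute and a tool call to move; the robot and the scene stay as the last step left them, time stands still between calls to the robot, and variables do not carry over. Pictures are saved under pics/ and viewed, at most 10 in all, crops included, and the job is handed in when it is done.

Besides the shell and the picture viewer there is one more tool, called after "Emit:" by a JSON object that holds its "fn" and its "kwargs". jog_arm: Moves the arm, as the interface text tells. Its arguments: {"type":"object","properties":{"dp":{"type":"array"},"twist":{"type":"array"},"hand":{"type":"number"},"grip_force":{"type":"number"}},"required":["dp","twist"]}

```bash
mkdir -p pics; cat > h.py <<'E'
import numpy as np, cv2
from station import telemetry, camera, calibration, workorder, arm
def ray(cam,uv):
    c=calibration(cam);K=np.array(c["intrinsics"]);R=np.array(c["R"]);t=np.array(c["t"])
    d=R.T@np.linalg.inv(K)@np.array([uv[0],uv[1],1.]);return -R.T@t,d
def onz(cam,uv,z):
    o,d=ray(cam,uv);return o+d*(z-o[2])/d[2]
def proj(cam,X):
    c=calibration(cam);p=np.array(c["R"])@np.array(X)+np.array(c["t"]);q=np.array(c["intrinsics"])@p;return q[:2]/q[2]
def tri(c1,u1,c2,u2):
    o1,d1=ray(c1,u1);o2,d2=ray(c2,u2);s=np.linalg.lstsq(np.c_[d1,-d2],o2-o1,rcond=None)[0]
    a=o1+s[0]*d1;b=o2+s[1]*d2;return (a+b)/2,np.linalg.norm(a-b)
E
python3 - <<'E'
from h import *
for n in("scene","top"):
    cv2.imwrite(f"pics/{n}0.png",camera(n))
    print(n,ray(n,(280,210)))
s=telemetry.get_state();print(s,arm.hold_point_z)
E
```

```text
scene (array([-0.10845451, -0.47301863,  0.91636232]), array([ 0.56992263,  0.42211295, -0.70515604]))
top (array([0.33283603, 0.00351249, 1.41975974]), array([ 0.17344076, -0.00524549, -0.98494304]))
{'t': 0.1, 'joints': array([ 1.57860396e+00,  3.85515568e-01,  6.74605338e-03, -4.62684199e-04,
       -1.19398188e+00, -2.58628663e-01]), 'qvel': array([-5.07973513e-05, -2.02176419e-03,  3.35995470e-03,  6.82824849e-04,
        1.34442732e-03,  1.86623662e-04]), 'tau': array([ 3.82592734e-04, -3.91692638e+01,  1.87932962e+01,  4.23185349e+00,
        1.33949745e-02, -7.17099101e-05]), 'ee_pos': array([0.15494985, 0.60492795, 0.22153676]), 'ee_rot': array([ 3.13959263e+00, -8.44344250e-05, -2.50991616e-01]), 'ft_force': array([-0.61150814, -0.18395648, -0.16968272]), 'moment': array([-0.01670244,  0.02225237,  0.00545453]), 'grasp_force': 0.0, 'finger_gap': 0.08687209897970753} 0.0187
```

View pics/scene0.png

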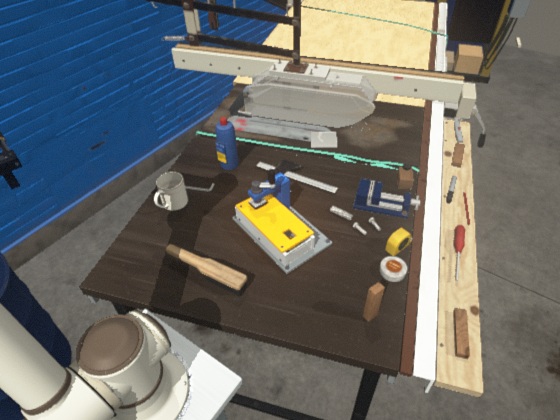

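View pics/top0.png

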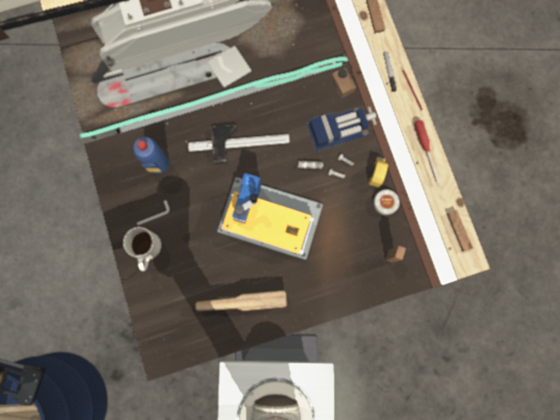

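The scene view shows the tester at (280,225), strip at (373,302), mug at (172,190), tin at (393,268) and tape at (399,240). In the top view the plate is at (270,220), window at (292,230) and strip at (397,254). I'll enlarge the tester and strip.

```bash
python3 - <<'E'
from h import *
t=cv2.imread("pics/top0.png");s=cv2.imread("pics/scene0.png")
a=cv2.resize(t[165:270,210:330],None,fx=3.3,fy=3.3,interpolation=cv2.INTER_CUBIC)
b=cv2.resize(s[165:275,225:340],(396,346),interpolation=cv2.INTER_CUBIC)
c=cv2.resize(s[270:330,340:400],(240,240),interpolation=cv2.INTER_CUBIC)
d=cv2.resize(t[230:280,370:420],(240,240),interpolation=cv2.INTER_CUBIC)
o=np.zeros((590,800,3),np.uint8);o[:346,:396]=a[:346];o[:346,400:796]=b;o[350:,:240]=c;o[350:,250:490]=d
cv2.imwrite("pics/crop1.png",o)
# yellow plate via top
for n,im in(("top",t),("scene",s)):
    h=cv2.cvtColor(im,cv2.COLOR_BGR2HSV);m=cv2.inRange(h,(18,150,120),(35,255,255))
    cs,_=cv2.findContours(m,cv2.RETR_CCOMP,cv2.CHAIN_APPROX_NONE)
    for k in cs:
        if cv2.contourArea(k)>15: 
            r=cv2.minAreaRect(k);print(n,cv2.contourArea(k),r, onz(n,r[0],.07).round(4))
E
```

```text
top 112.5 ((291.7000427246094, 229.90000915527344), (13.914020538330078, 9.486830711364746), 18.434947967529297) [ 0.5147 -0.0368  0.07  ]
top 92.5 ((291.8500061035156, 229.95001220703125), (12.965337753295898, 8.854375839233398), 18.434947967529297) [ 0.5146 -0.0373  0.07  ]
top 25.5 ((244.02137756347656, 218.62586975097656), (10.191977500915527, 21.948305130004883), 58.570438385009766) [0.5448 0.0965 0.07  ]
top 32.0 ((233.26536560058594, 200.52691650390625), (3.946760892868042, 16.48868751525879), 15.255120277404785) [0.5959 0.1279 0.07  ]
scene 322.5 ((397.2500305175781, 241.25), (17.677669525146484, 28.284271240234375), 45.0) [ 0.6536 -0.2976  0.07  ]
scene 2012.5 ((274.0000305175781, 219.00001525878906), (74.95331573486328, 36.76955032348633), 45.0) [0.5363 0.0269 0.07  ]
scene 62.0 ((289.0, 234.0), (11.31370735168457, 7.0710673332214355), 45.0) [ 0.5128 -0.0409  0.07  ]
scene 45.0 ((220.9000244140625, 157.2000274658203), (11.627553939819336, 6.7082037925720215), 26.56505012512207) [0.6708 0.3436 0.07  ]
```

View pics/crop1.png

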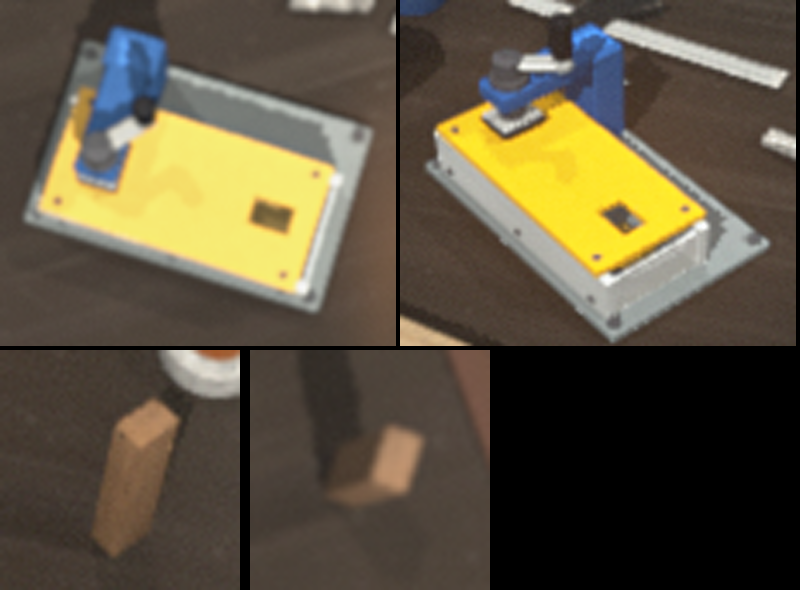

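The crops show the grip at top px ≈(254,197), scene ≈(272,176). The hub is at top ≈(239,210), the window at top (292,230), and the strip's top face at top ≈(401,253).

```bash
python3 - <<'E'
from h import *
t=cv2.imread("pics/top0.png")
g=onz("top",(253.9,196.5),.19);print("grip",g,tri("top",(253.9,196.8),"scene",(272,176)))
print("hub",onz("top",(239.4,210.5),.155))
P=lambda x,y:(210+x/3.3,165+y/3.3)
# plate corners top crop: right-top, right-bottom, left-bottom
for p in((337,167),(300,292),(40,205)):print("plate",onz("top",P(*p),.07))
for p in((368,130),(318,310),(28,218)):print("base",onz("top",P(*p),.012))
w=onz("top",P(271.5,215),.07);print("win",w, onz("scene",(225+(622-400)/3.443,165+215/3.145),.07))
S=lambda x,y:onz("top",(370+(x-250)/4.8,230+(y-350)/4.8),.12)
c=[S(*p) for p in((392,425),(425,437),(407,495),(372,483))]
print("strip",np.mean(c,0)); e=(c[0]+c[1]-c[2]-c[3])/2;f=(c[1]+c[2]-c[0]-c[3])/2
print(np.linalg.norm(e),np.arctan2(e[1],e[0]),np.linalg.norm(f),np.arctan2(f[1],f[0]))
C=lambda x,y:(340+x/4,270+(y-350)/4)
print([onz("scene",C(*p),.12) for p in((153,400),(179,415),(137,447),(113,422))])
E
```

```text
grip [0.58369391 0.06425015 0.19      ] (array([0.58548576, 0.06475064, 0.17774963]), np.float64(0.00024433915522679886))
hub [0.55290302 0.10328461 0.155     ]
plate [ 0.5557249  -0.09358267  0.07      ]
plate [ 0.44944398 -0.06270884  0.07      ]
plate [0.52011733 0.15695801 0.07      ]
base [ 0.59887703 -0.12520535  0.012     ]
base [ 0.43898146 -0.0812789   0.012     ]
base [0.5165008  0.17375157 0.012     ]
win [ 0.51405265 -0.03843204  0.07      ] [ 0.51550895 -0.04064887  0.07      ]
strip [ 0.45004714 -0.32599372  0.12      ]
0.034216373489467176 -0.34086614849560426 0.01965912785083942 -1.9026886500680271
[array([ 0.46703945, -0.32294623,  0.12      ]), array([ 0.46590147, -0.33980685,  0.12      ]), array([ 0.43279073, -0.32940084,  0.12      ]), array([ 0.44041084, -0.31061784,  0.12      ])]
```

Emit:
{"fn": "jog_arm", "kwargs": {"dp": [[0.03, -0.03, 0.03], [0.06, -0.07, 0.06], [0.09, -0.11, 0.06], [0.12, -0.15, 0.06], [0.15, -0.19, 0.06], [0.18, -0.23, 0.06], [0.21, -0.27, 0.06], [0.24, -0.31, 0.06]], "twist": [0, 0, 0, 0, 0, 0, 0, 0]}}

```text
t: 0.9
ee_pos: [0.3903, 0.3007, 0.2824]
ee_rot: [3.141, 0.0, -0.25]
ft_force: [1.6, 0.9, -0.6]
finger_gap: 0.0871
grasp_force: 0.0
```

Emit:
{"fn": "jog_arm", "kwargs": {"dp": [[0.03, -0.04, 0], [0.06, -0.08, 0], [0.1, -0.12, 0], [0.13, -0.16, 0], [0.16, -0.2, 0], [0.185, -0.23, 0], [0.185, -0.23, 0], [0.185, -0.23, 0]], "twist": [0, 0, 0, 0, 0, 0, 0, 0]}}

```text
t: 1.7
ee_pos: [0.5747, 0.0716, 0.2814]
ee_rot: [3.141, 0.002, -0.253]
ft_force: [-0.2, -0.3, 0.1]
finger_gap: 0.0866
grasp_force: 0.0
```

```bash
cat >> h.py <<'E'
from scipy.spatial.transform import Rotation as Ro
def wcam(s):
    M=np.array(calibration("wrist")["mount"]);T=np.eye(4);T[:3,:3]=Ro.from_euler("xyz",s["ee_rot"]).as_matrix();T[:3,3]=s["ee_pos"];return T@M
def wz(W,uv,z):
    K=np.array(calibration("wrist")["intrinsics"]);d=W[:3,:3]@np.linalg.inv(K)@np.array([uv[0],uv[1],1.]);o=W[:3,3];return o+d*(z-o[2])/d[2]
def wp(W,X):
    K=np.array(calibration("wrist")["intrinsics"]);q=K@(W[:3,:3].T@(np.array(X)-W[:3,3]));return q[:2]/q[2]
E
python3 - <<'E'
from h import *
s=telemetry.get_state();W=wcam(s);im=camera("wrist");cv2.imwrite("pics/w1.png",im)
print(s["ee_pos"],s["ee_rot"],s["ft_force"],W.round(3))
for X in([.585,.0645,.203],[.514,-.038,.07],[.556,.104,.16]):print(wp(W,X))
E
```

```text
[0.57469329 0.07155379 0.28142977] [ 3.14068743e+00  1.94177952e-03 -2.53302080e-01] [-0.19473639 -0.32604748  0.06396797] [[-0.251 -0.923 -0.293  0.655]
 [-0.968  0.239  0.076  0.051]
 [ 0.     0.303 -0.953  0.443]
 [ 0.     0.     0.     1.   ]]
[282.86588242 203.27802402]
[382.78345719 206.35975788]
[246.95338279 230.5400763 ]
```

View pics/w1.png

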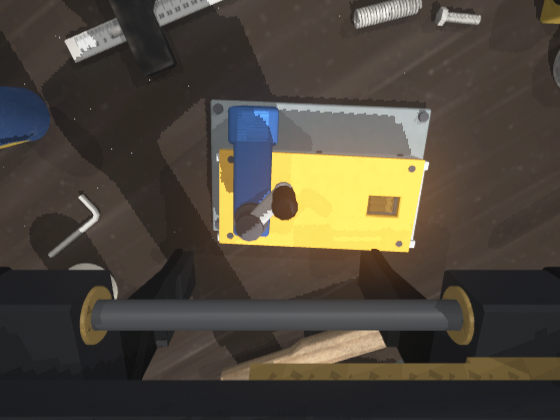

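The wrist view shows the grip's black top at ≈(287,204), hub ≈(249,223), and window ≈(383,206) with the plate nearly aligned to the image. I'll measure these by masks.

```bash
python3 - <<'E'
from h import *
s=telemetry.get_state();W=wcam(s);im=cv2.imread("pics/w1.png")
h=cv2.cvtColor(im,cv2.COLOR_BGR2HSV)
m=cv2.inRange(h,(15,120,110),(35,255,255));m[255:]=0
cs,_=cv2.findContours(m,cv2.RETR_CCOMP,cv2.CHAIN_APPROX_NONE)
for k in cs:
    if cv2.contourArea(k)>300:
        b=cv2.boxPoints(cv2.minAreaRect(k));p=np.array([wz(W,q,.07) for q in b]);print(cv2.contourArea(k),b.round(0).tolist(),p.mean(0))
        for i in range(4):
            e=p[i]-p[i-1];print("  ",np.linalg.norm(e).round(4),np.arctan2(e[1],e[0]).round(4))
r=cv2.inRange(im,(0,0,0),(45,45,45))[170:230,265:305]
n,l,st,c=cv2.connectedComponentsWithStats(r);print(st,c)
for q in((287,204),(286,206)):print(wz(W,q,.203))
print("hub",wz(W,(249,222),.16))
print((r//255)[::2].tolist().__str__().replace(", ",""))
E
```

```text
14119.0 [[214.0, 243.0], [219.0, 149.0], [424.0, 159.0], [419.0, 253.0]] [0.53571883 0.03201388 0.07      ]
   0.2455 1.2654
   0.1119 -0.3524
   0.2249 -1.8718
   0.1138 2.971
[[   0    0   40   60 2400]] [[19.5 29.5]]
[0.58326872 0.06263964 0.203     ]
[0.58195766 0.06372452 0.203     ]
hub [0.5628081  0.10100042 0.16      ]
[[0000000000000000000000000000000000000000][0000000000000000000000000000000000000000][0000000000000000000000000000000000000000][0000000000000000000000000000000000000000][0000000000000000000000000000000000000000][0000000000000000000000000000000000000000][0000000000000000000000000000000000000000][0000000000000000000000000000000000000000][0000000000000000000000000000000000000000][0000000000000000000000000000000000000000][0000000000000000000000000000000000000000][0000000000000000000000000000000000000000][0000000000000000000000000000000000000000][0000000000000000000000000000000000000000][0000000000000000000000000000000000000000][0000000000000000000000000000000000000000][0000000000000000000000000000000000000000][0000000000000000000000000000000000000000][0000000000000000000000000000000000000000][0000000000000000000000000000000000000000][0000000000000000000000000000000000000000][0000000000000000000000000000000000000000][0000000000000000000000000000000000000000][0000000000000000000000000000000000000000][0000000000000000000000000000000000000000][0000000000000000000000000000000000000000][0000000000000000000000000000000000000000][0000000000000000000000000000000000000000][0000000000000000000000000000000000000000][0000000000000000000000000000000000000000]]
```

```bash
python3 - <<'E'
import cv2
im=cv2.imread("pics/w1.png")
cv2.imwrite("pics/w1c.png",cv2.resize(im[90:260,205:435],None,fx=3.4,fy=3.4,interpolation=cv2.INTER_CUBIC))
E
```

```text
(no output)
```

View pics/w1c.png

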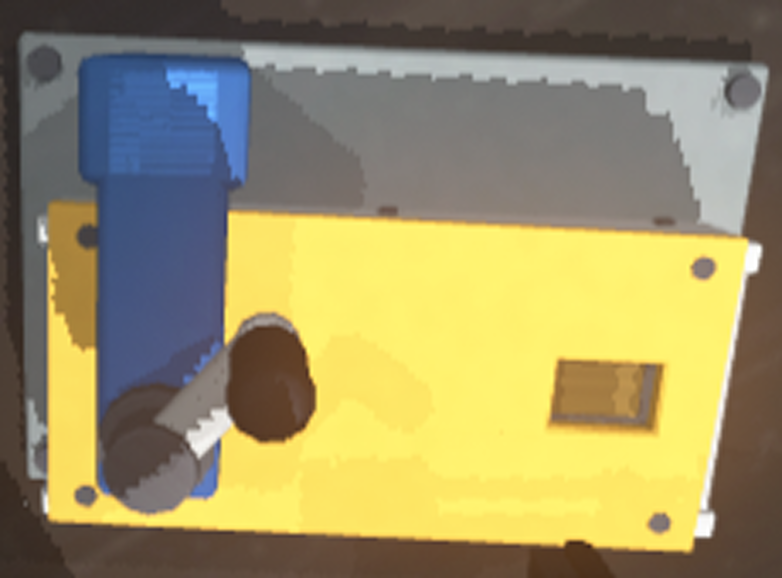

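The crop shows grip top disc at (285.3,207.1), hub disc (249.1,227.6), and crisp plate and window corners.

```bash
python3 - <<'E'
from h import *
s=telemetry.get_state();W=wcam(s)
f=lambda x,y,z:wz(W,(205+x/3.4,90+y/3.4),z)
g=f(273,398,.203);print("grip",g)
def quad(n,c,z):
    p=np.array([f(*q,z) for q in c]);print(n,p.mean(0))
    for i in range(4):
        e=p[(i+1)%4]-p[i];print("  ",np.linalg.norm(e).round(4),np.arctan2(e[1],e[0]).round(4))
    return p.mean(0)
quad("plate",((50,203),(745,237),(693,550),(48,522)),.07)
w=quad("win",((556,360),(662,364),(655,430),(550,425)),.07)
for z in(.15,.16,.17):print("hub",f(150,468,z))
for yaw in(-.27,-.3,-.33):
    S=w[:2]+.15*np.array([-np.sin(yaw),np.cos(yaw)]);d=g[:2]-S
    print(yaw,S,np.linalg.norm(d),yaw-np.arctan2(d[1],d[0]))
E
```

```text
grip [0.58129407 0.06442678 0.203     ]
plate [0.53597785 0.03367567 0.07      ]
   0.2244 -1.8713
   0.1105 2.8549
   0.2268 1.272
   0.1109 -0.3086
win [ 0.51391319 -0.0377105   0.07      ]
   0.0356 -1.8615
   0.0233 2.8966
   0.0359 1.2691
   0.0229 -0.2594
hub [0.5542499  0.10412056 0.15      ]
hub [0.55766301 0.10235092 0.16      ]
hub [0.56107612 0.10058129 0.17      ]
-0.27 [0.55392291 0.10685513] 0.05049104386245452 0.7278628530234367
-0.3 [0.55824122 0.10558997] 0.047178829394062476 0.760280917749635
-0.33 [0.56251964 0.10419585] 0.04397792316853524 0.7997280856697555
```

Emit:
{"fn": "jog_arm", "kwargs": {"dp": [[0.008, -0.007, -0.02], [0.008, -0.007, -0.05], [0.008, -0.007, -0.085], [0.008, -0.007, -0.105], [0.008, -0.007, -0.118], [0.008, -0.007, -0.118], [0.008, -0.007, -0.118]], "twist": [0, 0, 0, 0, 0, 0, 0]}}

```text
t: 2.45
ee_pos: [0.5832, 0.0664, 0.1657]
ee_rot: [-3.141, -0.002, -0.249]
ft_force: [-0.6, -0.3, 0.8]
finger_gap: 0.0871
grasp_force: 0.0
```

Emit:
{"fn": "jog_arm", "kwargs": {"dp": [[0, 0, 0], [0, 0, 0], [0, 0, 0], [0, 0, 0], [0, 0, 0], [0, 0, 0], [0, 0, 0], [0, 0, 0]], "twist": [0, 0, 0, 0, 0, 0, 0, 0], "hand": 0.0, "grip_force": 30}}

```text
t: 3.25
ee_pos: [0.5827, 0.0656, 0.1645]
ee_rot: [3.141, 0.0, -0.251]
ft_force: [-0.5, 0.5, 0.8]
finger_gap: 0.0307
grasp_force: 0.0
```

Emit:
{"fn": "jog_arm", "kwargs": {"dp": [[0, 0, 0], [0, 0, 0], [0, 0, 0], [0, 0, 0]], "twist": [0, 0, 0, 0]}}

```text
t: 3.65
ee_pos: [0.5822, 0.0647, 0.1645]
ee_rot: [3.14, 0.001, -0.251]
ft_force: [-1.4, -5.7, 0.1]
finger_gap: 0.0186
grasp_force: 30.0
```

```bash
cat > arc.py <<'E'
import sys,numpy as np
def arc(cx,cy,r,p0,step,n,x0,y0):
    return [[round(cx+r*np.cos(p0-step*i)-x0,4),round(cy+r*np.sin(p0-step*i)-y0,4),0] for i in range(1,n+1)]
E
python3 -c "
from arc import *
print(arc(0,0,.045,-1.04,.1,8,.045*np.cos(-1.04),.045*np.sin(-1.04)))"
```

```text
[[np.float64(-0.004), np.float64(-0.0021), 0], [np.float64(-0.0082), np.float64(-0.0038), 0], [np.float64(-0.0125), np.float64(-0.005), 0], [np.float64(-0.0169), np.float64(-0.0058), 0], [np.float64(-0.0214), np.float64(-0.0062), 0], [np.float64(-0.0259), np.float64(-0.0061), 0], [np.float64(-0.0304), np.float64(-0.0055), 0], [np.float64(-0.0347), np.float64(-0.0046), 0]]
```

Emit:
{"fn": "jog_arm", "kwargs": {"dp": [[-0.004, -0.002, 0], [-0.008, -0.004, 0], [-0.0125, -0.005, 0], [-0.017, -0.006, 0], [-0.0215, -0.006, 0], [-0.026, -0.006, 0], [-0.0305, -0.0055, 0], [-0.0345, -0.0045, 0]], "twist": [0, 0, 0, 0, 0, 0, 0, 0]}}

```text
t: 4.45
ee_pos: [0.5477, 0.0583, 0.1645]
ee_rot: [3.137, 0.0, -0.251]
ft_force: [1.5, -12.4, 0.4]
finger_gap: 0.0185
grasp_force: 30.0
```

```bash
python3 - <<'E'
from h import *
s=telemetry.get_state();W=wcam(s);print(s["ee_pos"],s["ft_force"],s["moment"])
cv2.imwrite("pics/w2.png",camera("wrist"))
E
```

```text
[0.54771407 0.05829082 0.16452437] [  1.45269311 -12.43916604   0.43270054] [-3.66400972 -0.37947868 -0.0096774 ]
```

View pics/w2.png

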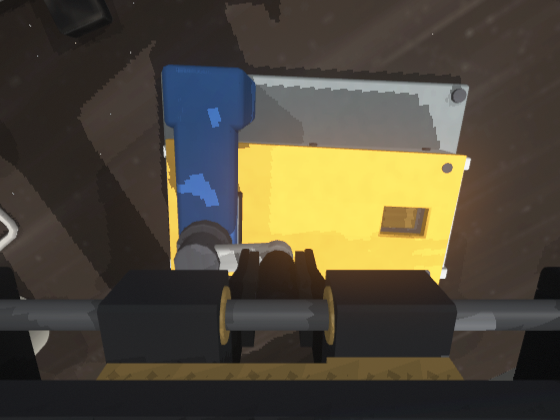

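The jaw crank follows: the grip is between the fingers at ≈(278,260) and the arm has turned round the hub at ≈(200,250). Measured points put the centre near (0.5574, 0.1022).

```bash
python3 -c "
from arc import *
for k in range(3):
  p=-1.79-.88*k
  print(np.array(arc(.5574,.1022,.045,p,.11,8,*((.5482,.0612) if k==0 else (.5574+.045*np.cos(p),.1022+.045*np.sin(p))))).tolist())"
```

```text
[[-0.0053, -0.0016, 0.0], [-0.0099, 0.0003, 0.0], [-0.0143, 0.0026, 0.0], [-0.0184, 0.0054, 0.0], [-0.0221, 0.0087, 0.0], [-0.0255, 0.0123, 0.0], [-0.0284, 0.0163, 0.0], [-0.0309, 0.0206, 0.0]]
[[-0.002, 0.0045, 0.0], [-0.0035, 0.0092, 0.0], [-0.0045, 0.0141, 0.0], [-0.0049, 0.019, 0.0], [-0.0048, 0.024, 0.0], [-0.0041, 0.0289, 0.0], [-0.0029, 0.0337, 0.0], [-0.0012, 0.0383, 0.0]]
[[0.0022, 0.0044, 0.0], [0.0049, 0.0086, 0.0], [0.008, 0.0124, 0.0], [0.0115, 0.0159, 0.0], [0.0154, 0.019, 0.0], [0.0196, 0.0216, 0.0], [0.0241, 0.0237, 0.0], [0.0288, 0.0253, 0.0]]
```

Emit:
{"fn": "jog_arm", "kwargs": {"dp": [[-0.0055, -0.0015, 0], [-0.01, 0.0005, 0], [-0.0145, 0.0025, 0], [-0.0185, 0.0055, 0], [-0.022, 0.0085, 0], [-0.0255, 0.0125, 0], [-0.0285, 0.0165, 0], [-0.031, 0.0205, 0]], "twist": [0, 0, 0, 0, 0, 0, 0, 0]}}

```text
t: 5.3
ee_pos: [0.5168, 0.0821, 0.1645]
ee_rot: [-3.142, 0.0, -0.251]
ft_force: [1.6, -2.8, -1.7]
finger_gap: 0.0186
grasp_force: 30.0
```

Emit:
{"fn": "jog_arm", "kwargs": {"dp": [[-0.002, 0.0045, 0], [-0.0035, 0.009, 0], [-0.0045, 0.014, 0], [-0.005, 0.019, 0], [-0.005, 0.024, 0], [-0.004, 0.029, 0], [-0.003, 0.0335, 0], [-0.001, 0.0385, 0]], "twist": [0, 0, 0, 0, 0, 0, 0, 0]}}

```text
t: 6.1
ee_pos: [0.516, 0.1203, 0.1645]
ee_rot: [3.141, 0.001, -0.251]
ft_force: [-0.3, -3.3, -0.8]
finger_gap: 0.0185
grasp_force: 30.0
```

Emit:
{"fn": "jog_arm", "kwargs": {"dp": [[0.002, 0.0045, 0], [0.005, 0.0085, 0], [0.008, 0.0125, 0], [0.0115, 0.016, 0], [0.0155, 0.019, 0], [0.0195, 0.0215, 0], [0.024, 0.0235, 0], [0.029, 0.0255, 0]], "twist": [0, 0, 0, 0, 0, 0, 0, 0]}}

```text
t: 6.9
ee_pos: [0.545, 0.1455, 0.1644]
ee_rot: [3.141, 0.001, -0.251]
ft_force: [-3.1, -5.8, 1.5]
finger_gap: 0.0189
grasp_force: 30.0
```

```bash
python3 -c "
from arc import *
p=-1.79-.88*3
print(np.array(arc(.5574,.1022,.045,p,.11,8,.5574+.045*np.cos(p),.1022+.045*np.sin(p))).tolist())
from h import *
s=telemetry.get_state();print(s['ee_pos'],s['ft_force']);d=s['ee_pos']-[.5574,.1022,0];print(-.299-np.arctan2(d[1],d[0])+2*np.pi,np.hypot(d[0],d[1]))
"
```

```text
[[0.0048, 0.0011, 0.0], [0.0097, 0.0017, 0.0], [0.0147, 0.0017, 0.0], [0.0196, 0.0012, 0.0], [0.0244, 0.0002, 0.0], [0.0291, -0.0014, 0.0], [0.0336, -0.0035, 0.0], [0.0379, -0.006, 0.0]]
[0.54496336 0.1454769  0.1644448 ] [-3.08192735 -5.82298646  1.46160396]
4.133555971057663 0.04502843288588758
```

Emit:
{"fn": "jog_arm", "kwargs": {"dp": [[0.005, 0.001, 0], [0.0095, 0.0015, 0], [0.0145, 0.0015, 0], [0.0195, 0.001, 0], [0.0245, 0, 0], [0.0265, -0.0005, 0], [0.0265, -0.0005, 0]], "twist": [0, 0, 0, 0, 0, 0, 0]}}

```text
t: 7.6
ee_pos: [0.571, 0.1449, 0.1644]
ee_rot: [3.14, 0.002, -0.251]
ft_force: [-4.9, -3.9, 1.3]
finger_gap: 0.0185
grasp_force: 30.0
```

```bash
python3 -c "
from h import *
s=telemetry.get_state();print(s['ee_pos'],s['ft_force']);d=s['ee_pos']-[.5574,.1022,0];print(-.299-np.arctan2(d[1],d[0])+2*np.pi,np.hypot(d[0],d[1]))
"
```

```text
[0.57103618 0.14493199 0.16442021] [-4.8969185  -3.91268018  1.31711377]
4.722283802996099 0.044854969337594176
```

Emit:
{"fn": "jog_arm", "kwargs": {"dp": [[0, 0, 0], [0, 0, 0], [0, 0, 0.005], [0, 0, 0.04], [0, 0, 0.08], [-0.01, -0.03, 0.1], [-0.025, -0.07, 0.1], [-0.04, -0.115, 0.1]], "twist": [0, 0, 0, 0, 0, 0, 0, 0], "hand": 0.035}}

```text
t: 8.4
ee_pos: [0.5326, 0.0305, 0.2663]
ee_rot: [-3.138, -0.004, -0.248]
ft_force: [1.0, -0.2, -0.2]
finger_gap: 0.0348
grasp_force: 0.0
```

```bash
python3 -c "
from h import *
s=telemetry.get_state();W=wcam(s);print(s['ee_pos'],s['finger_gap'],wp(W,[.582,.145,.203]))
cv2.imwrite('pics/w3.png',camera('wrist'))
"
```

```text
[0.53256865 0.03047671 0.26626142] 0.03480439149902007 [ 98.39243399 198.70877627]
```

Emit:
{"fn": "jog_arm", "kwargs": {"dp": [[-0.015, -0.045, 0], [-0.03, -0.09, 0], [-0.045, -0.135, 0], [-0.06, -0.18, 0], [-0.075, -0.225, 0], [-0.09, -0.27, 0], [-0.1, -0.31, 0], [-0.11, -0.34, 0]], "twist": [0, 0, 0, 0, 0, 0, 0, 0], "hand": 0.087}}

```text
t: 9.25
ee_pos: [0.422, -0.3121, 0.2655]
ee_rot: [3.141, -0.004, -0.252]
ft_force: [0.4, 1.0, -0.2]
finger_gap: 0.0852
grasp_force: 0.0
```

Emit:
{"fn": "jog_arm", "kwargs": {"dp": [[0, 0, 0], [0, 0, 0], [0, 0, 0]], "twist": [0, 0, 0]}}

```text
t: 9.55
ee_pos: [0.4224, -0.3093, 0.2649]
ee_rot: [-3.141, -0.001, -0.25]
ft_force: [0.3, 0.5, -0.9]
finger_gap: 0.0869
grasp_force: 0.0
```

```bash
python3 -c "
from h import *
s=telemetry.get_state();W=wcam(s);print(s['t'],s['ee_pos'],s['ee_rot'],s['finger_gap'],wp(W,[.45,-.326,.12]))
a=camera('wrist');cv2.imwrite('pics/w4.png',a);np.save('W4.npy',W)
b=cv2.imread('pics/w3.png')
cv2.imwrite('pics/w34.png',np.hstack([cv2.resize(b,(400,300)),cv2.resize(a,(400,300))]))
"
```

```text
9.55 [ 0.42241642 -0.30928801  0.26492695] [-3.14136861e+00 -1.38556625e-03 -2.49924213e-01] 0.08692781906400107 [287.52292312 162.65299205]
```

View pics/w34.png

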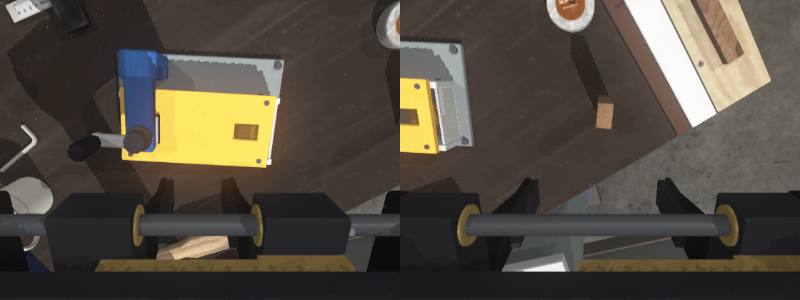

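Left half: the crank now lies to the clamp's left with the jaw down. Right half: the strip stands free at full-image ≈(286,157).

```bash
python3 - <<'E'
from h import *
W=np.load("W4.npy");im=cv2.imread("pics/w4.png")
c=im[120:195,255:325];h=cv2.cvtColor(c,cv2.COLOR_BGR2HSV)
print(h[20:60:6,20:46:4,2].tolist())
m=cv2.inRange(h,(3,70,85),(20,255,255))
cs,_=cv2.findContours(m,cv2.RETR_EXTERNAL,cv2.CHAIN_APPROX_NONE)
k=max(cs,key=cv2.contourArea);print(cv2.contourArea(k),cv2.minAreaRect(k))
b=cv2.boxPoints(cv2.minAreaRect(k))+[255,120]
print(b)
cv2.imwrite("pics/w4c.png",np.hstack([cv2.resize(c,None,fx=5,fy=5,interpolation=cv2.INTER_CUBIC),cv2.cvtColor(cv2.resize(m,None,fx=5,fy=5),cv2.COLOR_GRAY2BGR)]))
E
```

```text
[[42, 82, 86, 85, 86, 87, 68], [43, 160, 154, 158, 169, 156, 78], [58, 165, 174, 163, 178, 170, 71], [69, 174, 158, 160, 172, 172, 67], [106, 161, 166, 162, 179, 180, 65], [167, 168, 173, 169, 168, 170, 64], [160, 168, 169, 165, 178, 174, 64]]
818.5 ((31.440593719482422, 39.094058990478516), (22.388336181640625, 41.49304962158203), 5.710593223571777)
[[273.23762512 178.62376404]
 [277.36633682 137.33663368]
 [299.64356232 139.56435394]
 [295.51485062 180.85148621]]
```

View pics/w4c.png

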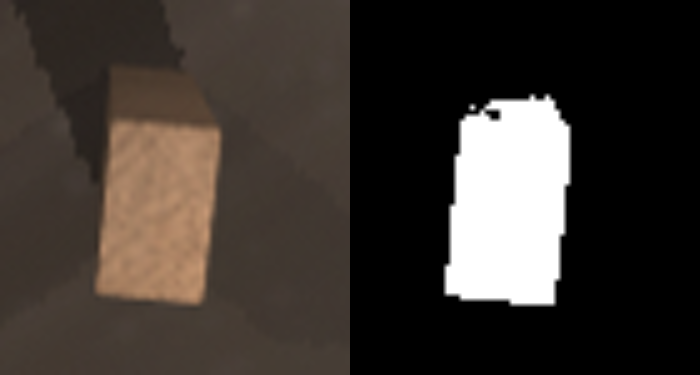

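The strip's top face corners in the crop are (107,122),(220,127),(203,303),(97,292).

```bash
python3 - <<'E'
from h import *
W=np.load("W4.npy")
p=np.array([wz(W,(255+x/5,120+y/5),.12) for x,y in((107,122),(220,127),(203,303),(97,292))])
print(p.mean(0));e=(p[0]+p[1]-p[2]-p[3])/2;f=(p[1]+p[2]-p[0]-p[3])/2
print(np.linalg.norm(e),np.arctan2(e[1],e[0]),np.linalg.norm(f),np.arctan2(f[1],f[0])+np.pi/2)
print(telemetry.get_state()["ee_pos"])
E
```

```text
[ 0.45043151 -0.32500105  0.12      ]
0.03149521197478644 -0.31914266596520374 0.01986749880464784 -0.3241650783308845
[ 0.42242383 -0.30907402  0.26490271]
```

Emit:
{"fn": "jog_arm", "kwargs": {"dp": [[0.014, -0.008, -0.02], [0.028, -0.0165, -0.05], [0.028, -0.0165, -0.08], [0.028, -0.0165, -0.11], [0.028, -0.0165, -0.14], [0.028, -0.0165, -0.165], [0.028, -0.0165, -0.18], [0.028, -0.0165, -0.185]], "twist": [-0.072, -0.072, -0.072, -0.072, -0.072, -0.072, -0.072, -0.072]}}

```text
t: 10.4
ee_pos: [0.4494, -0.3249, 0.0779]
ee_rot: [-3.141, 0.003, -0.321]
ft_force: [0.6, -0.6, -0.1]
finger_gap: 0.0876
grasp_force: 0.0
```

Emit:
{"fn": "jog_arm", "kwargs": {"dp": [[0, 0, 0], [0, 0, 0], [0, 0, 0], [0, 0, 0], [0, 0, 0], [0, 0, 0], [0, 0, 0], [0, 0, 0]], "twist": [0, 0, 0, 0, 0, 0, 0, 0], "hand": 0.025}}

```text
t: 11.2
ee_pos: [0.4496, -0.3264, 0.0796]
ee_rot: [-3.142, 0.0, -0.323]
ft_force: [0.0, 0.7, -0.2]
finger_gap: 0.0313
grasp_force: 0.0
```

Emit:
{"fn": "jog_arm", "kwargs": {"dp": [[0, 0, 0], [0, 0, 0], [0, 0, 0], [0, 0, 0], [0, 0, 0], [0, 0, 0], [0, 0, 0], [0, 0, 0]], "twist": [0, 0, 0, 0, 0, 0, 0, 0], "hand": 0.0, "grip_force": 35}}

```text
t: 12.0
ee_pos: [0.4497, -0.3264, 0.0795]
ee_rot: [-3.142, 0.0, -0.323]
ft_force: [0.1, 0.1, -0.2]
finger_gap: 0.0198
grasp_force: 35.0
```

Emit:
{"fn": "jog_arm", "kwargs": {"dp": [[0, 0, 0.02], [0, 0, 0.06], [0, 0, 0.1], [0.005, 0.02, 0.11], [0.01, 0.05, 0.11], [0.02, 0.085, 0.11], [0.03, 0.12, 0.11], [0.035, 0.15, 0.11]], "twist": [0, 0, 0, -0.1, -0.24, -0.38, -0.52, -0.66]}}

```text
t: 12.8
ee_pos: [0.485, -0.1748, 0.1896]
ee_rot: [-3.141, -0.0, -0.988]
ft_force: [0.5, -0.2, -0.7]
finger_gap: 0.0194
grasp_force: 35.0
```

Emit:
{"fn": "jog_arm", "kwargs": {"dp": [[0.005, 0.03, 0], [0.01, 0.06, 0], [0.015, 0.085, 0], [0.02, 0.11, 0], [0.025, 0.13, 0], [0.029, 0.1385, 0], [0.029, 0.1385, 0], [0.029, 0.1385, 0]], "twist": [-0.14, -0.28, -0.42, -0.56, -0.7, -0.82, -0.887, -0.887]}}

```text
t: 13.6
ee_pos: [0.5135, -0.0374, 0.1894]
ee_rot: [3.141, -0.0, -1.869]
ft_force: [0.2, 0.1, -0.9]
finger_gap: 0.0196
grasp_force: 35.0
```

Emit:
{"fn": "jog_arm", "kwargs": {"dp": [[0, 0, 0], [0, 0, 0], [0, 0, 0]], "twist": [0, 0, 0]}}

```text
t: 13.9
ee_pos: [0.5136, -0.0381, 0.1896]
ee_rot: [3.142, 0.0, -1.87]
ft_force: [0.7, 0.6, -0.3]
finger_gap: 0.0198
grasp_force: 35.0
```

```bash
python3 - <<'E'
from h import *
s=telemetry.get_state();W=wcam(s);np.save("W5.npy",W);print(s["t"],s["ee_pos"],s["ee_rot"],s["finger_gap"],s["grasp_force"],s["ft_force"])
w=camera("wrist");c=camera("scene");cv2.imwrite("pics/w5.png",w);cv2.imwrite("pics/s5.png",c)
x,y=s["ee_pos"][:2];z=s["ee_pos"][2]-.0795
print("pred end",proj("scene",(x,y,z)),wp(W,(x,y,z)),"win",proj("scene",(.514,-.0378,.07)),wp(W,(.514,-.0378,.07)))
v=cv2.resize(c[190:270,245:335],(450,400),interpolation=cv2.INTER_CUBIC)
o=np.zeros((590,800,3),np.uint8);o[:400,:450]=v;o[:262,450:]=cv2.resize(w,(350,262));
q=w[:];o[265:590,455:800]=cv2.resize(w[150:300,200:360],(345,325),interpolation=cv2.INTER_CUBIC)
cv2.imwrite("pics/c5.png",o)
E
```

```text
13.9 [ 0.51359485 -0.03812803  0.18956556] [ 3.14156619e+00  6.59211995e-05 -1.86971192e+00] 0.01984708787270171 34.99992609489709 [ 0.71548858  0.58057242 -0.32515554]
pred end [288.18522327 223.43729183] [275.72338395 218.44697901] win [288.31588123 233.2719852 ] [275.45648217 203.83981955]
```

View pics/c5.png

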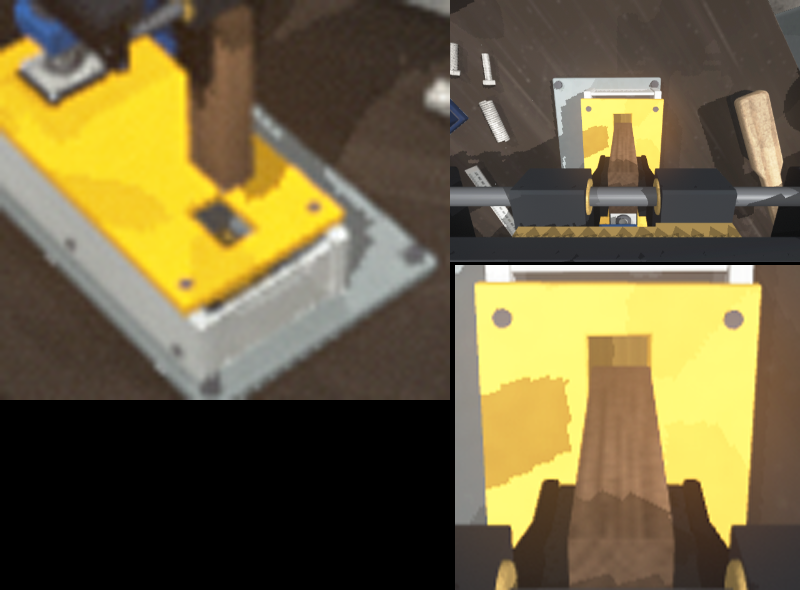

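The wrist crop shows the strip laterally centred on the window (both at x≈620). The near window edge is at row 335, and the strip-end edge at row 367. I'll check the other axis.

```bash
python3 - <<'E'
from h import *
W=np.load("W5.npy");yaw=-.299;u=np.array([-np.sin(yaw),np.cos(yaw),0])
P=np.array([.5136,-.0381,.1101]);w=np.array([.514,-.0378,.07])
print("near edge win pred",wp(W,w-.018*u),"strip",wp(W,P-.016*u))
px=lambda x,y:(200+(x-455)/2.156,150+(y-265)/2.167)
print("meas",px(620,335),px(620,367))
a=wz(W,px(620,335.5),.07)+.018*u;b=wz(W,px(620,367),.1101)+.016*u
print("win",a,"end",b,"diff",a-b,"along y",(a-b)@u,"x",(a-b)@[np.cos(yaw),np.sin(yaw),0])
# window edge angle & corner-based yaw check
p=[wz(W,px(x,y),.07) for x,y in((475,283),(761,283))];e=p[0]-p[1];print(np.linalg.norm(e),np.arctan2(e[1],e[0]))
E
```

```text
near edge win pred [275.42965384 183.41837466] strip [275.70557653 197.88711906]
meas (276.53061224489795, 182.3027226580526) (276.53061224489795, 197.0696815874481)
win [ 0.51288505 -0.03825636  0.07      ] end [ 0.51283749 -0.03851565  0.1101    ] diff [ 4.75600096e-05  2.59292239e-04 -4.01000000e-02] along y 0.00026179734052005137 x -3.092850166268821e-05
0.10966239585697272 -0.29940625772766905
```

Emit:
{"fn": "jog_arm", "kwargs": {"dp": [[0, 0, -0.01], [0, 0, -0.025], [0, 0, -0.035], [0, 0, -0.042], [0, 0, -0.049], [0, 0, -0.056], [0, 0, -0.063], [0, 0, -0.067]], "twist": [0, 0, 0, 0, 0, 0, 0, 0]}}

```text
t: 14.8
ee_pos: [0.5133, -0.0379, 0.1217]
ee_rot: [3.141, -0.0, -1.87]
ft_force: [-0.2, -0.4, -1.0]
finger_gap: 0.02
grasp_force: 35.0
```

Emit:
{"fn": "jog_arm", "kwargs": {"dp": [[0, 0, -0.004], [0, 0, -0.007], [0, 0, -0.01], [0, 0, -0.013], [0, 0, -0.0165], [0, 0, -0.0165], [0, 0, -0.0165], [0, 0, -0.0165]], "twist": [0, 0, 0, 0, 0, 0, 0, 0]}}

```text
t: 15.6
ee_pos: [0.5138, -0.0379, 0.1064]
ee_rot: [-3.141, 0.0, -1.87]
ft_force: [-1.8, -0.0, 4.0]
finger_gap: 0.0194
grasp_force: 35.0
```

```bash
python3 -c "
from h import *
s=telemetry.get_state();print(s['ee_pos'],s['ee_rot'],s['ft_force'],s['moment'],s['grasp_force'])
w=camera('wrist');c=camera('scene')
cv2.imwrite('pics/c6.png',np.hstack([cv2.resize(w,(400,300)),cv2.resize(c[160:280,225:345],(300,300),interpolation=cv2.INTER_CUBIC)]))"
```

```text
[ 0.51382107 -0.03789444  0.10640737] [-3.14115496e+00  1.09377679e-04 -1.86967185e+00] [-1.77002843 -0.03383139  3.97871521] [0.16448097 0.40316911 0.01824807] 35.00082846265286
```

View pics/c6.png

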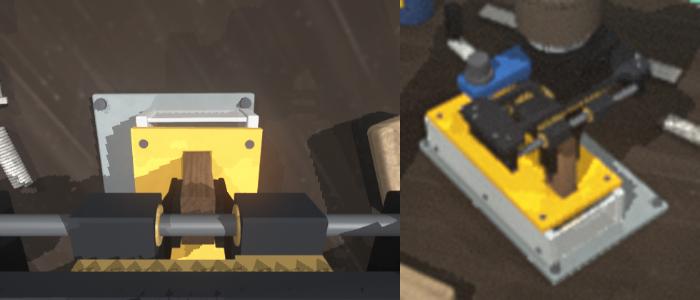

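The strip is in the window and the probe is about 7–8 mm down (≈4.8 N net). I'll push 1 mm more for margin.

Emit:
{"fn": "jog_arm", "kwargs": {"dp": [[0, 0, -0.001], [0, 0, -0.001], [0, 0, -0.001], [0, 0, -0.001], [0, 0, -0.001]], "twist": [0, 0, 0, 0, 0]}}

```text
t: 16.2
ee_pos: [0.5138, -0.0379, 0.1051]
ee_rot: [-3.141, 0.0, -1.87]
ft_force: [-1.4, 0.2, 4.6]
finger_gap: 0.0199
grasp_force: 35.0
```

```bash
python3 -c "
from h import *
s=telemetry.get_state();print(s['ee_pos'],s['ft_force'],s['grasp_force']);print(workorder.finish_job())"
```

```text
[ 0.5138014  -0.03788468  0.10511781] [-1.42231875  0.16386251  4.59670276] 35.00089660752565
the job is handed in; nothing more can be done
None
```

I handed the job in at 16.2 s with the crank turned to about 4.7 rad and the strip gripped at 35 N, holding the probe roughly 8–9 mm down by my measurements; the verdict was not reported back.

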